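Fish a dropped nut out of the gap between two power supplies

TASK

A brass nut has dropped into the narrow gap between the two black power supplies standing on edge. Take the orange-handled reach hook by its handle, reach over the nut into the gap with the bent tip, and drag the nut right out through the gap's open end onto the free worktop, without touching the nut with the fingers. Then set the hook down standing upright on its handle, with its tip clear of the gap.

Things in the scene. Friction and masses are not known exactly. Their poses are not given: they have to be found in the camera images.
- hook_grip (a point): Centre of the reach hook's handle, half-way up. The handle is an upright orange plastic block with black ribs, 70 mm long (along its x), 26 mm wide (y), 44 mm tall, standing on the worktop; take it from above across its 26 mm width. Axes: x along the tool from handle to tip, z up. A 6 mm steel rod leaves the handle's front 13 mm above this point and runs level; at its end it is bent straight down. Loose, about 0.15 kg.
- hook_tip (a point): Centre of the lower edge of the hook's bent-down tip: 145 mm ahead of hook_grip along x, 20 mm below it, 2 mm above the worktop when the hook stands. The tip is flattened to a steel paddle 18 mm wide (y), 4 mm thick (x); the level rod's underside is 30 mm above this edge, so a nut fits under the rod. Same axes as hook_grip.
- brass_nut: The dropped part: a brass hexagon nut lying flat on the worktop in the gap, 25 mm across its corners, 14 mm tall, about 0.04 kg, with its collar upwards. Origin at the centre of its underside. (A similar steel-coloured nut lies on the flat black case; it is not the one meant.)
- psu_bracket: Fixed steel bracket with two black power supplies standing on edge, side by side, each 150 mm long, 36 mm thick and 65 mm tall. Between them is a straight gap 34 mm wide, open above and at its mouth, with the bare worktop as its floor, closed at the far end by a steel plate 152 mm in. Origin on the worktop at the centre of the gap's mouth; x runs level into the gap, y across it, z up. In front of the mouth (negative x) the worktop is free.

How it is judged:
By the outcome, as a careful person would: the job done as asked, in the order asked, and still so for the second after the job is handed in, with the robot touching nothing.
It also fails if it takes over 45 s, if anything falls off the work surface, if the arm or the gripper's body presses on something with over 40 N, if the wrist force passes 120 N, or if a joint passes its speed limit or range.

ROBOT

A 7-joint arm with a two-finger parallel gripper is mounted at the origin on a cart in front of the work surface, level with it; the furniture and walls round the work are solid. World frame = base frame: x ahead of the robot, y to its left, z up, the work surface at z = 0. Lengths are in m, angles in rad, forces in N, time in s.
With the tool pointing down it reaches from about 0.425 to 0.95 m from the base axis. Payload 4.7 kg.
Tool frame: the origin (TCP) lies at the very end of the fingers, on their centre line; the grasp point (between the pads) lies 19 mm behind it; z points along the fingers, y is the direction in which the jaws open and shut (so a half turn about z gives the same grasp; the last joint's range is limited). The gripper opens to 87 mm and grips with 3 to 60 N. Pads are 19 mm wide; open, the fingers measure 117 mm over their backs; the gripper's body (75 mm by 190 mm) begins 51 mm behind the grasp point.
Start: joints at [-1.204, 0.469, -0.049, 1.532, 0.024, 1.141, -0.082], TCP at [0.26, 0.623, 0.201] pointing down, gripper open.
Joint ranges: [-2.59, 2.59], [-0.33, 1.99], [-1.39, 1.29], [0.1, 2.45], [-1.04, 4.18], [0.21, 1.99], [-2.66, 2.66]. Speed limits (rad/s): [2.57, 2.57, 3.14, 3.14, 3.14, 3.14, 3.14].

INTERFACE

Orientations are given as a rotation vector (axis times angle).
In Python, from rig import * gives the robot as it stands.
- The arm moves only by the shell command python3 -m jog 'ROWS'. ROWS is JSON, a list of rows, each an object with "jaw": the closure, from -1 (fully open) to 1 (shut); "linear": the shift along the world's x, y, z in m, a list of three; "twist": the turn, a rotation vector about the world's x, y, z in degrees, a list of three. In form: [{"jaw": jaw, "linear": [dx, dy, dz], "twist": [rx, ry, rz]}, ...]. A call has 1 to 10 rows; each row is the pose to reach, as a shift and turn from the pose commanded when the call began; what a row does not reach only later rows make up. A row lasts 1/10 s, in which the tool goes at most 50 mm and 8.59 degrees, less where a joint would pass 70% of its speed; a pose out of reach is approached as far as the arm can. A call with a gripper value outside its range is refused whole. The fingers move at their own pace and stop on an object; the grip force is fixed at half the most. Time passes only in rows, so rows that repeat a pose let the fingers close. It gives the time, the measured TCP pose, the force and the opening at its end, in the units of the state.
- observe(): the state, without advancing time (a new reading comes with each control period).
- camera(name): name is "side" or "top"; returns the picture (480x640x3 uint8, blue, green, red); there is no depth.
- camera_info(name): a dict with "fx", "fy", "cx", "cy" (pixels), "world_from_camera" (4x4, takes a point from camera to world coordinates). Camera axes: x right, y down, z forward; pixel columns grow to the right and rows downward; lengths in m; the calibration is good to about 2 mm. A picture is of the moment at which its call begins. camera_info takes no time and is no camera call.
- finish_job(): hands the job in, once; it reports no verdict.
The state is a dict: "clock": time; "q": joint angles; "dq": joint speeds; "tau": joint torques, N m; "tool_pos": TCP position; "ee_rot": TCP orientation; "ft_force": force on the tool from outside, world axes, zero at the start; "moment": the same for the moment, N m; "width": finger opening in m.
Only numpy, scipy, OpenCV 4.12 (cv2) and the standard library are available. Lean on these libraries where they do the work, as an engineer would, in place of code of your own. Each camera call takes 0.05 s, during which the arm holds its last target. There are 200 camera calls.

## Working session

There is one attempt and no reset: what is moved stays moved. The work goes in short steps, Python scripts to look and compute and a shell command to move; the robot and the scene stay as the last step left them, time stands still between calls to the robot, and variables do not carry over. Pictures are saved under pics/ and viewed, about 8 in all and at most 12, crops included, and the job is handed in when it is done.

```bash
mkdir -p pics; python3 - <<'E'
from rig import *
import cv2
for n in ("top","side"):
    cv2.imwrite(f"pics/{n}0.png",camera(n)); print(n,camera_info(n))
s=observe(); print(s)
E
```

```text
top {'fx': 470.87381581292465, 'fy': 470.87381581292465, 'cx': 316.9005411418217, 'cy': 241.26592720140667, 'world_from_camera': array([[ 0.01737395, -0.99345094,  0.11293084,  0.29197811],
       [-0.99928488, -0.01345925,  0.03533507, -0.22344558],
       [-0.0335837 , -0.11346399, -0.99297435,  0.88165229],
       [ 0.        ,  0.        ,  0.        ,  1.        ]])}
side {'fx': 595.7451757808302, 'fy': 595.7451757808302, 'cx': 324.54176515856904, 'cy': 240.32970625709038, 'world_from_camera': array([[-0.99964308,  0.00554616, -0.02613344,  0.41980161],
       [ 0.02412676,  0.60749091, -0.79396013,  0.52975326],
       [ 0.0114724 , -0.79430726, -0.6074079 ,  0.58477481],
       [ 0.        ,  0.        ,  0.        ,  1.        ]])}
{'clock': 0.1, 'q': array([-1.20388136,  0.46938291, -0.04862518,  1.53353986,  0.02409469,
        1.14099344, -0.08228807]), 'dq': array([-0.00075716, -0.00163234, -0.00072233, -0.00302413,  0.00051589,
        0.00111479,  0.00071318]), 'tau': array([ 3.09283769e-04, -5.09168172e+01, -8.13064724e-02, -2.36830741e+01,
       -6.14667870e-02,  3.44323099e-02,  4.78065647e-05]), 'tool_pos': array([0.26000647, 0.62230697, 0.19980423]), 'ee_rot': array([-6.17534332e-01, -3.07999198e+00,  2.68873321e-03]), 'ft_force': array([ 0.39587876,  0.10241535, -0.19581054]), 'moment': array([-0.04420719,  0.02154931,  0.0204162 ]), 'width': 0.08720685778065998}
```

View pics/top0.png

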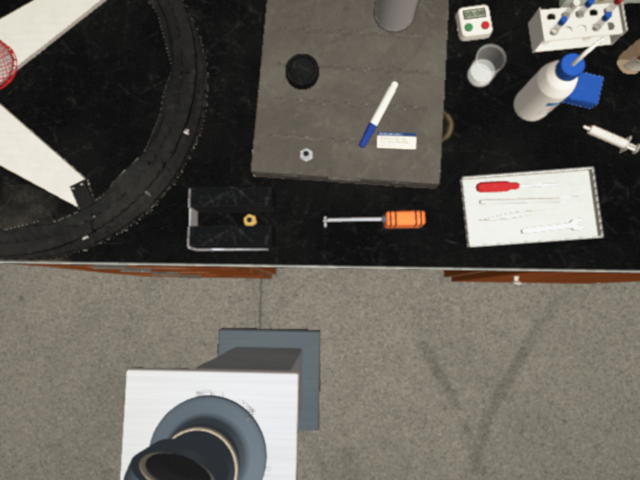

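View pics/side0.png

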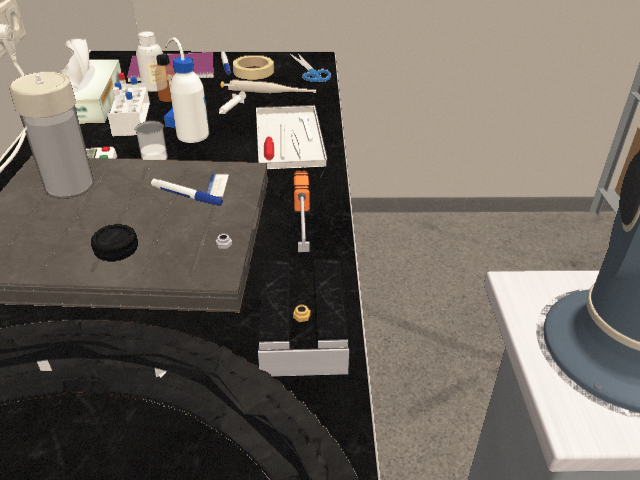

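```bash
python3 - <<'E'
import cv2, numpy as np
t=cv2.imread("pics/top0.png"); s=cv2.imread("pics/side0.png")
a=cv2.resize(t[180:260,180:440],None,fx=3,fy=3,interpolation=cv2.INTER_CUBIC)
b=cv2.resize(s[160:380,240:370],None,fx=4,fy=4,interpolation=cv2.INTER_CUBIC)
b=np.clip(b.astype(float)*1.0,0,255).astype(np.uint8)
b=cv2.resize(s[165:385,240:370],None,fx=2.6,fy=2.6,interpolation=cv2.INTER_CUBIC)
g=lambda i:(255*(i/255.)**0.6).astype(np.uint8)
cv2.imwrite("pics/c_top.png",g(a)); cv2.imwrite("pics/c_side.png",g(b))
E
cat > h.py <<'E'
from rig import *
import numpy as np
def ray(n,u,v,z):
    c=camera_info(n);T=c["world_from_camera"]
    d=T[:3,:3]@np.array([(u-c["cx"])/c["fx"],(v-c["cy"])/c["fy"],1]);o=T[:3,3]
    return (o+d*(z-o[2])/d[2]).round(4)
def proj(n,p):
    c=camera_info(n);T=c["world_from_camera"]
    q=T[:3,:3].T@(np.array(p)-T[:3,3]);return (c["fx"]*q[0]/q[2]+c["cx"],c["fy"]*q[1]/q[2]+c["cy"])
E
```

```text
(no output)
```

View pics/c_top.png

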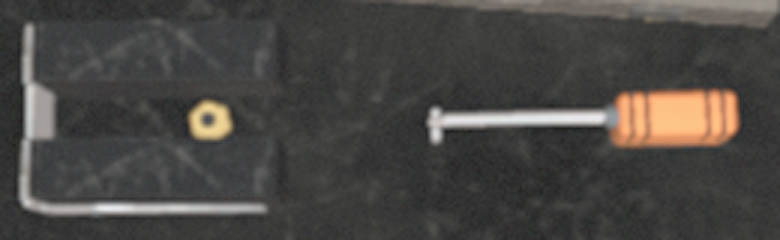

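View pics/c_side.png

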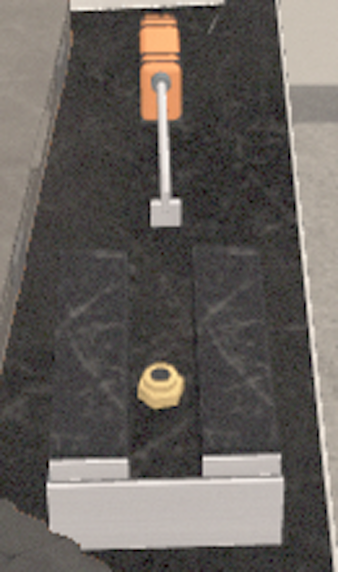

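```bash
python3 - <<'E'
from h import *
T=lambda c,r,z:ray("top",180+(c+.5)/3-.5,180+(r+.5)/3-.5,z)
S=lambda c,r,z:ray("side",240+(c+.5)/2.6-.5,165+(r+.5)/2.6-.5,z)
print("rod front",T(445,120,.038),"rod back",T(605,117,.038))
print("paddle top ends",T(437,108,.03),T(436,142,.03))
print("handle top corners",[T(*p,.044) for p in((618,92),(618,144),(738,93),(738,143))])
print("nut",T(210,118,.014),T(210,122,.007),S(161,374,.014),S(161,385,.007))
print("psu top mouth gap corners",T(275,84,.065),T(270,140,.065),"inner far",T(55,84,.065),T(55,140,.065),"outer",T(275,24,.065),T(270,196,.065))
print("side: gap mouth top",S(128,250,.065),S(193,248,.065),"far",S(129,457,.065),S(202,456,.065), "outer", S(65,250,.065),S(260,247,.065))
print("side paddle bottom",S(152,227,.002),S(182,225,.002),"handle front top edge",S(142,68,.044),S(180,67,.044),"bot",S(142,121,0),S(182,121,0),"back top",S(143,15,.044),S(176,15,.044))
E
```

```text
rod front [ 0.4276 -0.2129  0.038 ] rod back [ 0.4306 -0.3091  0.038 ]
paddle top ends [ 0.4362 -0.2078  0.03  ] [ 0.4153 -0.2075  0.03  ]
handle top corners [array([ 0.4448, -0.3162,  0.044 ]), array([ 0.4134, -0.3163,  0.044 ]), array([ 0.445 , -0.3876,  0.044 ]), array([ 0.4149, -0.3873,  0.044 ])]
nut [ 0.431  -0.0657  0.014 ] [ 0.4295 -0.0645  0.007 ] [ 0.4304 -0.0627  0.014 ] [ 0.4305 -0.0616  0.007 ]
psu top mouth gap corners [ 0.4435 -0.1128  0.065 ] [ 0.4102 -0.1108  0.065 ] inner far [0.4421 0.018  0.065 ] [0.4086 0.0164 0.065 ] outer [ 0.4795 -0.1118  0.065 ] [ 0.3772 -0.1118  0.065 ]
side: gap mouth top [ 0.4475 -0.1037  0.065 ] [ 0.4131 -0.1051  0.065 ] far [0.4436 0.0438 0.065 ] [0.4105 0.0437 0.065 ] outer [ 0.4807 -0.1041  0.065 ] [ 0.3776 -0.1055  0.065 ]
side paddle bottom [ 0.4369 -0.2023  0.002 ] [ 0.4188 -0.204   0.002 ] handle front top edge [ 0.4439 -0.314   0.044 ] [ 0.4194 -0.315   0.044 ] bot [ 0.4448 -0.3177  0.    ] [ 0.4183 -0.3175  0.    ] back top [ 0.4443 -0.3803  0.044 ] [ 0.4219 -0.3802  0.044 ]
```

Top view: orange handle at about (405,219), tip paddle at (325,221), brass nut at (250,220) in the gap, which opens to the right (−y). The side view agrees. Estimates:

| Item | World position (m) or direction |
|---|---|
| Handle centre | (0.431, −0.351), hook axis ≈ 91.5° |
| Tip | (0.427, −0.206) |
| Nut | (0.430, −0.064) |
| Gap mouth | (0.429, −0.107), axis ≈ 91° |

Moving now.

```bash
python3 -m jog '[{"jaw":-0.15,"linear":[0.06,-0.093,0.02],"twist":[0,0,-8]},{"jaw":-0.15,"linear":[0.24,-0.373,0.05],"twist":[0,0,-33]},{"jaw":-0.15,"linear":[0.24,-0.373,0.05],"twist":[0,0,-33]},{"jaw":-0.15,"linear":[0.24,-0.373,0.05],"twist":[0,0,-33]},{"jaw":-0.15,"linear":[0.24,-0.373,0.05],"twist":[0,0,-33]},{"jaw":-0.15,"linear":[0.24,-0.373,0.05],"twist":[0,0,-33]},{"jaw":-0.15,"linear":[0.24,-0.373,0.05],"twist":[0,0,-33]},{"jaw":-0.15,"linear":[0.24,-0.373,0.05],"twist":[0,0,-33]},{"jaw":-0.15,"linear":[0.24,-0.373,0.05],"twist":[0,0,-33]},{"jaw":-0.15,"linear":[0.24,-0.373,0.05],"twist":[0,0,-33]}]'
python3 -m jog '[{"jaw":-0.15,"linear":[0,-0.35,0],"twist":[0,0,-23]},{"jaw":-0.15,"linear":[0,-0.35,0],"twist":[0,0,-23]},{"jaw":-0.15,"linear":[0,-0.35,0],"twist":[0,0,-23]},{"jaw":-0.15,"linear":[0,-0.35,0],"twist":[0,0,-23]},{"jaw":-0.15,"linear":[0,-0.35,0],"twist":[0,0,-23]},{"jaw":-0.15,"linear":[0,-0.35,0],"twist":[0,0,-23]},{"jaw":-0.15,"linear":[0,-0.35,0],"twist":[0,0,-23]},{"jaw":-0.15,"linear":[0,-0.35,0],"twist":[0,0,-23]}]'
python3 - <<'E'
from h import *
from scipy.spatial.transform import Rotation as R
y=R.from_rotvec(observe()["ee_rot"]).as_matrix(); print(np.degrees(np.arctan2(y[1,1],y[0,1])),y[:,2])
print("case edge",ray("top",180+760/3,180+25/3,0),ray("top",180+760/3,180+10/3,0.03), proj("top",[.49,-.35,0]))
E
```

```text
clock: 1.1
tool_pos: [0.5045, 0.2419, 0.2516]
ee_rot: [1.483, 2.765, -0.002]
ft_force: [-0.1, 0.6, -0.8]
width: 0.0496
clock: 1.9
tool_pos: [0.4989, -0.1079, 0.2511]
ee_rot: [2.005, 2.416, -0.004]
ft_force: [-0.6, -1.3, 0.5]
width: 0.0499
10.614431299995553 [ 3.71413066e-04 -3.22932223e-03 -9.99994717e-01]
case edge [ 0.4961 -0.411   0.    ] [ 0.4985 -0.4047  0.03  ] (np.float64(400.97822639660694), np.float64(191.19996357322896))
```

```bash
python3 -m jog '[{"jaw":-0.15,"linear":[-0.068,-0.243,-0.13],"twist":[0,0,-9]},{"jaw":-0.15,"linear":[-0.068,-0.243,-0.13],"twist":[0,0,-9]},{"jaw":-0.15,"linear":[-0.068,-0.243,-0.13],"twist":[0,0,-9]},{"jaw":-0.15,"linear":[-0.068,-0.243,-0.13],"twist":[0,0,-9]},{"jaw":-0.15,"linear":[-0.068,-0.243,-0.13],"twist":[0,0,-9]},{"jaw":-0.15,"linear":[-0.068,-0.243,-0.13],"twist":[0,0,-9]},{"jaw":-0.15,"linear":[-0.068,-0.243,-0.13],"twist":[0,0,-9]},{"jaw":-0.15,"linear":[-0.068,-0.243,-0.13],"twist":[0,0,-9]},{"jaw":-0.15,"linear":[-0.068,-0.243,-0.13],"twist":[0,0,-9]},{"jaw":-0.15,"linear":[-0.068,-0.243,-0.13],"twist":[0,0,-9]}]'
python3 - <<'E'
from h import *
import cv2
from scipy.spatial.transform import Rotation as R
s=camera("side")
st=observe();y=R.from_rotvec(st["ee_rot"]).as_matrix(); print(st["tool_pos"],np.degrees(np.arctan2(y[1,1],y[0,1])),y[:,2])
cv2.imwrite("pics/s1.png",cv2.resize(s[60:300,200:420],None,fx=2.5,fy=2.5))
E
```

```text
clock: 2.9
tool_pos: [0.4336, -0.3416, 0.1213]
ee_rot: [2.172, 2.269, 0.002]
ft_force: [0.5, 0.4, 0.2]
width: 0.0497
[ 0.43340583 -0.34174933  0.12127338] 2.4810182723075984 [ 1.32405575e-03  3.58429692e-04 -9.99999059e-01]
```

View pics/s1.png

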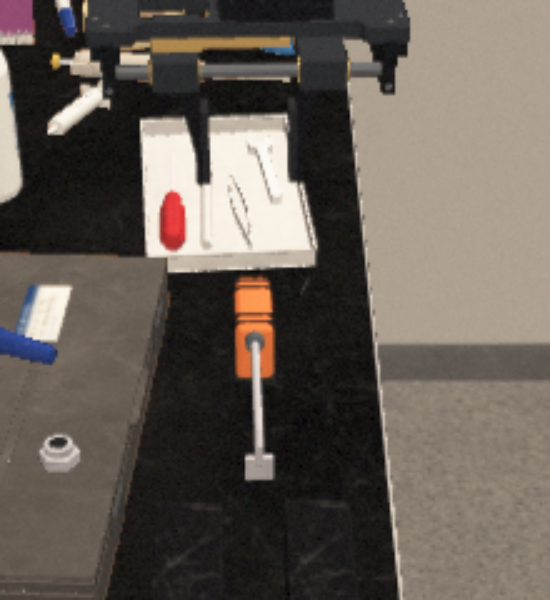

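The side view shows the open fingers above and behind the orange handle, centred on it laterally (handle at crop (255,330)). Descending to grip it.

```bash
python3 -m jog '[{"jaw":-0.15,"linear":[-0.002,-0.009,-0.03],"twist":[0,0,-1]},{"jaw":-0.15,"linear":[-0.002,-0.009,-0.06],"twist":[0,0,-1]},{"jaw":-0.15,"linear":[-0.002,-0.009,-0.085],"twist":[0,0,-1]},{"jaw":-0.15,"linear":[-0.002,-0.009,-0.1],"twist":[0,0,-1]},{"jaw":-0.15,"linear":[-0.002,-0.009,-0.108],"twist":[0,0,-1]},{"jaw":-0.15,"linear":[-0.002,-0.009,-0.112],"twist":[0,0,-1]},{"jaw":-0.15,"linear":[-0.002,-0.009,-0.112],"twist":[0,0,-1]}]'
python3 -m jog '[{"jaw":0.2,"linear":[0,0,0],"twist":[0,0,0]},{"jaw":0.3,"linear":[0,0,0],"twist":[0,0,0]},{"jaw":0.45,"linear":[0,0,0],"twist":[0,0,0]},{"jaw":0.7,"linear":[0,0,0],"twist":[0,0,0]},{"jaw":0.8,"linear":[0,0,0],"twist":[0,0,0]},{"jaw":0.8,"linear":[0,0,0],"twist":[0,0,0]},{"jaw":0.8,"linear":[0,0,0],"twist":[0,0,0]}]'
```

```text
clock: 3.65
tool_pos: [0.4306, -0.3523, 0.0091]
ee_rot: [2.195, 2.247, 0.0]
ft_force: [-0.5, 0.1, -0.3]
width: 0.0502
clock: 4.35
tool_pos: [0.4307, -0.3523, 0.0092]
ee_rot: [2.195, 2.246, 0.001]
ft_force: [0.1, 1.0, 4.9]
width: 0.0263
```

```bash
python3 -m jog '[{"jaw":0.8,"linear":[0,0,0.015],"twist":[0,0,0]},{"jaw":0.8,"linear":[0,0,0.04],"twist":[0,0,0]},{"jaw":0.8,"linear":[0,0,0.07],"twist":[0,0,0]},{"jaw":0.8,"linear":[0,0.01,0.085],"twist":[0,0,0]},{"jaw":0.8,"linear":[0,0.04,0.085],"twist":[0,0,0]},{"jaw":0.8,"linear":[0,0.08,0.085],"twist":[0,0,0]},{"jaw":0.8,"linear":[0,0.12,0.085],"twist":[0,0,0]},{"jaw":0.8,"linear":[0,0.15,0.085],"twist":[0,0,0]},{"jaw":0.8,"linear":[0,0.17,0.085],"twist":[0,0,0]},{"jaw":0.8,"linear":[0,0.17,0.085],"twist":[0,0,0]}]'
python3 -m jog '[{"jaw":0.8,"linear":[0,0,0],"twist":[0,0,0]},{"jaw":0.8,"linear":[0,0,0],"twist":[0,0,0]}]'
python3 - <<'E'
from h import *
import cv2
g=lambda i:(255*(i/255.)**0.6).astype(np.uint8)
s=camera("side");t=camera("top")
a=cv2.resize(s[190:390,240:370],None,fx=3,fy=3,interpolation=cv2.INTER_CUBIC)
b=cv2.resize(t[170:270,180:310],None,fx=3,fy=3,interpolation=cv2.INTER_CUBIC)
im=np.zeros((600,790,3),np.uint8); im[:,:390]=a; im[:300,400:]=b
cv2.imwrite("pics/s2.png",g(im))
E
```

```text
clock: 5.35
tool_pos: [0.4297, -0.1789, 0.0938]
ee_rot: [-2.188, -2.25, -0.001]
ft_force: [0.4, 0.4, -0.8]
width: 0.0256
clock: 5.55
tool_pos: [0.4301, -0.1835, 0.0941]
ee_rot: [2.197, 2.244, -0.0]
ft_force: [0.2, 0.4, -1.6]
width: 0.0257
```

View pics/s2.png

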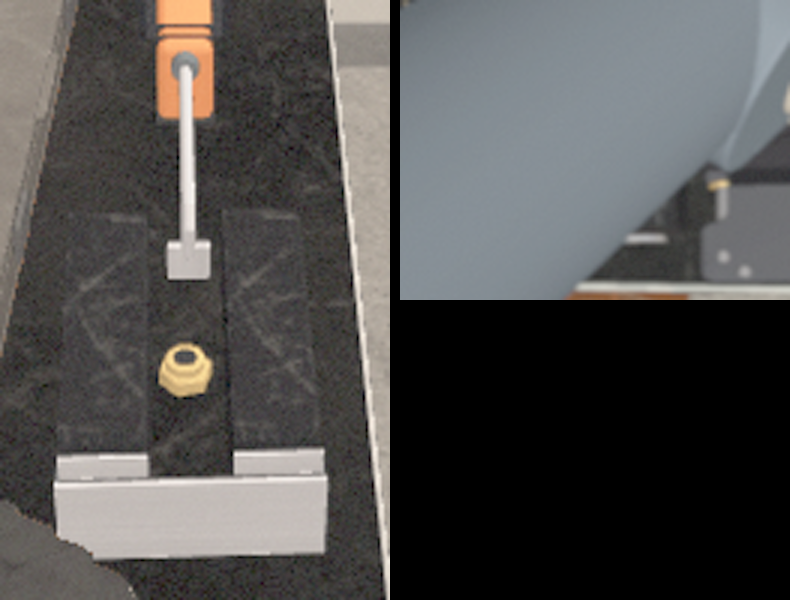

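The side view shows the tip paddle at crop (188,260), raised above the gap, with the nut at (186,370). The arm blocks the top view. I'll check the paddle position numerically.

```bash
python3 - <<'E'
from h import *
S=lambda c,r,z:ray("side",240+(c+.5)/3-.5,190+(r+.5)/3-.5,z)
for z in (.085,.087,.09): print("tip",S(188,279,z), S(167,277,z),S(210,277,z))
print("rod-handle",S(186,66,.12),"rod end",S(189,243,.12))
print("gap",S(147,218,.065),S(222,210,.065),S(148,448,.065),S(233,448,.065))
print("gap floor edges at nut", S(158,370,0), S(186,385,.0))
print("predicted",proj("side",[.4268,-.0375,.087]))
E
```

```text
tip [ 0.4285 -0.0358  0.085 ] [ 0.4373 -0.0371  0.085 ] [ 0.4192 -0.0369  0.085 ]
tip [ 0.4284 -0.0335  0.087 ] [ 0.4373 -0.0349  0.087 ] [ 0.4192 -0.0347  0.087 ]
tip [ 0.4284 -0.0301  0.09  ] [ 0.4371 -0.0315  0.09  ] [ 0.4192 -0.0313  0.09  ]
rod-handle [ 0.4296 -0.1427  0.12  ] rod end [ 0.4276 -0.0179  0.12  ]
gap [ 0.4477 -0.1005  0.065 ] [ 0.4135 -0.106   0.065 ] [0.444  0.0415 0.065 ] [0.4106 0.042  0.065 ]
gap floor edges at nut [ 0.4435 -0.0685  0.    ] [ 0.4305 -0.0585  0.    ]
predicted (np.float64(303.6483766276406), np.float64(280.5638067158652))
```

```bash
python3 -m jog '[{"jaw":0.8,"linear":[0,0.002,-0.015],"twist":[0,0,0]},{"jaw":0.8,"linear":[0,0.002,-0.03],"twist":[0,0,0]},{"jaw":0.8,"linear":[0,0.002,-0.04],"twist":[0,0,0]},{"jaw":0.8,"linear":[0,0.002,-0.05],"twist":[0,0,0]},{"jaw":0.8,"linear":[0,0.002,-0.05],"twist":[0,0,0]}]'
python3 -m jog '[{"jaw":0.8,"linear":[0,0,-0.01],"twist":[0,0,0]},{"jaw":0.8,"linear":[0,0,-0.02],"twist":[0,0,0]},{"jaw":0.8,"linear":[0,0,-0.028],"twist":[0,0,0]},{"jaw":0.8,"linear":[0,0,-0.033],"twist":[0,0,0]},{"jaw":0.8,"linear":[0,0,-0.033],"twist":[0,0,0]},{"jaw":0.8,"linear":[0,0,-0.033],"twist":[0,0,0]}]'
python3 - <<'E'
from h import *
import cv2
g=lambda i:(255*(i/255.)**0.6).astype(np.uint8)
s=camera("side")
cv2.imwrite("pics/s3.png",g(cv2.resize(s[190:390,240:370],None,fx=3,fy=3,interpolation=cv2.INTER_CUBIC)))
E
```

```text
clock: 6.15
tool_pos: [0.4293, -0.1803, 0.0427]
ee_rot: [-2.195, -2.245, 0.002]
ft_force: [0.0, 0.1, -0.9]
width: 0.0258
clock: 6.75
tool_pos: [0.4302, -0.1803, 0.0108]
ee_rot: [2.196, 2.247, -0.0]
ft_force: [0.2, 0.5, -0.4]
width: 0.0259
```

View pics/s3.png

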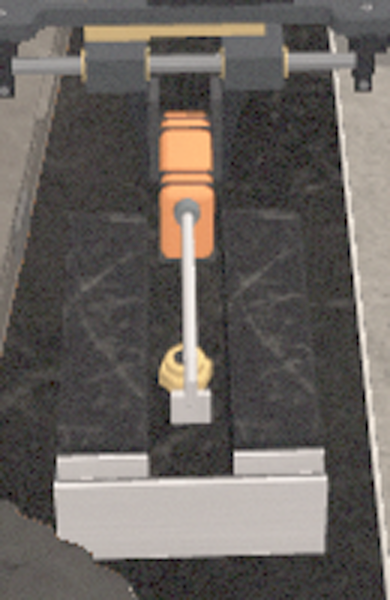

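The paddle (crop (190,410)) is down behind the nut at (186,368), with the rod passing over it and clearance on both sides. Now dragging along −y.

```bash
python3 -m jog '[{"jaw":0.8,"linear":[0,-0.005,0],"twist":[0,0,0]},{"jaw":0.8,"linear":[0,-0.012,0],"twist":[0,0,0]},{"jaw":0.8,"linear":[0,-0.02,0],"twist":[0,0,0]},{"jaw":0.8,"linear":[0.001,-0.028,0],"twist":[0,0,0]},{"jaw":0.8,"linear":[0.001,-0.036,0],"twist":[0,0,0]},{"jaw":0.8,"linear":[0.001,-0.044,0],"twist":[0,0,0]},{"jaw":0.8,"linear":[0.001,-0.052,0],"twist":[0,0,0]},{"jaw":0.8,"linear":[0.001,-0.06,0],"twist":[0,0,0]},{"jaw":0.8,"linear":[0.001,-0.066,0],"twist":[0,0,0]},{"jaw":0.8,"linear":[0.001,-0.068,0],"twist":[0,0,0]}]'
python3 -m jog '[{"jaw":0.8,"linear":[0,-0.005,0],"twist":[0,0,0]},{"jaw":0.8,"linear":[0,-0.012,0],"twist":[0,0,0]},{"jaw":0.8,"linear":[0,-0.02,0],"twist":[0,0,0]},{"jaw":0.8,"linear":[0.001,-0.028,0],"twist":[0,0,0]},{"jaw":0.8,"linear":[0.001,-0.036,0],"twist":[0,0,0]},{"jaw":0.8,"linear":[0.001,-0.044,0],"twist":[0,0,0]},{"jaw":0.8,"linear":[0.001,-0.052,0],"twist":[0,0,0]},{"jaw":0.8,"linear":[0.001,-0.06,0],"twist":[0,0,0]},{"jaw":0.8,"linear":[0.001,-0.066,0],"twist":[0,0,0]},{"jaw":0.8,"linear":[0.001,-0.068,0],"twist":[0,0,0]}]'
python3 - <<'E'
from h import *
import cv2
g=lambda i:(255*(i/255.)**0.6).astype(np.uint8)
s=camera("side")
cv2.imwrite("pics/s4.png",g(cv2.resize(s[150:350,240:370],None,fx=3,fy=3,interpolation=cv2.INTER_CUBIC)))
E
```

```text
clock: 7.8
tool_pos: [0.4311, -0.2491, 0.0108]
ee_rot: [2.196, 2.246, -0.0]
ft_force: [-0.3, 0.4, -0.6]
width: 0.0253
clock: 8.8
tool_pos: [0.4321, -0.3171, 0.0108]
ee_rot: [2.196, 2.246, -0.0]
ft_force: [0.7, -0.2, -1.4]
width: 0.0257
```

View pics/s4.png

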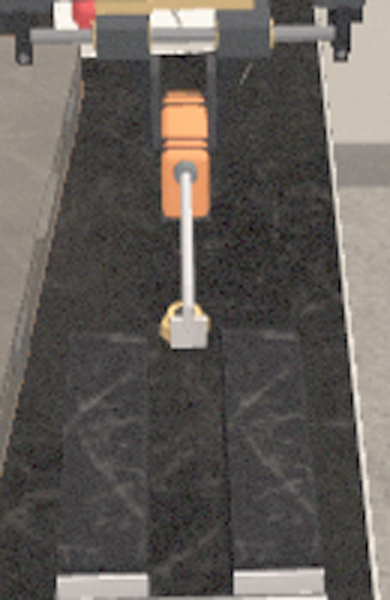

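The nut has followed the paddle out of the gap (both at about crop (185,325)), clear of the mouth. I'll back the tip off the nut slightly, then lower and release.

```bash
python3 -m jog '[{"jaw":0.8,"linear":[0,0.004,0],"twist":[0,0,0]},{"jaw":0.8,"linear":[0,0.008,0],"twist":[0,0,0]},{"jaw":0.8,"linear":[0,0.008,-0.0008],"twist":[0,0,0]},{"jaw":0.8,"linear":[0,0.008,-0.0015],"twist":[0,0,0]},{"jaw":0.8,"linear":[0,0.008,-0.0018],"twist":[0,0,0]},{"jaw":0.8,"linear":[0,0.008,-0.0018],"twist":[0,0,0]}]'
```

```text
clock: 9.45
tool_pos: [0.4324, -0.3078, 0.0092]
ee_rot: [-2.195, -2.247, -0.001]
ft_force: [0.2, 1.6, 2.2]
width: 0.0258
```

```bash
python3 -m jog '[{"jaw":0.35,"linear":[0,0,0],"twist":[0,0,0]},{"jaw":0.25,"linear":[0,0,0],"twist":[0,0,0]},{"jaw":0.1,"linear":[0,0,0],"twist":[0,0,0]},{"jaw":-0.15,"linear":[0,0,0],"twist":[0,0,0]},{"jaw":-0.15,"linear":[0,0,0],"twist":[0,0,0]},{"jaw":-0.15,"linear":[0,0,0],"twist":[0,0,0]}]'
python3 -m jog '[{"jaw":-0.15,"linear":[0,0,0.01],"twist":[0,0,0]},{"jaw":-0.15,"linear":[0,0,0.03],"twist":[0,0,0]},{"jaw":-0.15,"linear":[0,0,0.06],"twist":[0,0,0]},{"jaw":-0.15,"linear":[0,0,0.1],"twist":[0,0,0]},{"jaw":-0.15,"linear":[0,0,0.14],"twist":[0,0,0]},{"jaw":-0.15,"linear":[0,-0.03,0.18],"twist":[0,0,0]},{"jaw":-0.15,"linear":[0,-0.06,0.2],"twist":[0,0,0]},{"jaw":-0.15,"linear":[0,-0.1,0.2],"twist":[0,0,0]},{"jaw":-0.15,"linear":[0,-0.1,0.2],"twist":[0,0,0]},{"jaw":-0.15,"linear":[0,-0.1,0.2],"twist":[0,0,0]}]'
python3 - <<'E'
from h import *
import cv2
g=lambda i:(255*(i/255.)**0.6).astype(np.uint8)
s=camera("side");t=camera("top")
im=np.zeros((600,790,3),np.uint8); im[:,:390]=cv2.resize(s[150:350,240:370],None,fx=3,fy=3,interpolation=cv2.INTER_CUBIC)
im[:300,400:]=cv2.resize(t[160:260,260:390],None,fx=3,fy=3,interpolation=cv2.INTER_CUBIC)
cv2.imwrite("pics/s5.png",g(im))
E
```

```text
clock: 10.05
tool_pos: [0.4322, -0.3082, 0.0089]
ee_rot: [2.196, 2.247, -0.0]
ft_force: [0.1, 0.5, 0.1]
width: 0.0487
clock: 11.05
tool_pos: [0.4314, -0.4086, 0.2092]
ee_rot: [-2.198, -2.244, 0.0]
ft_force: [-0.2, 0.2, -0.3]
width: 0.0499
```

View pics/s5.png

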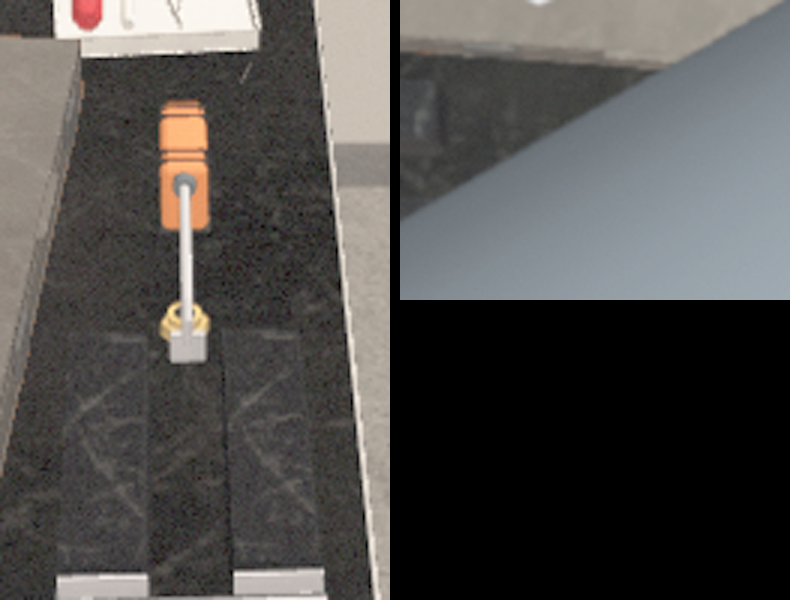

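```bash
python3 - <<'E'
from h import *
S=lambda c,r,z:ray("side",240+(c+.5)/3-.5,150+(r+.5)/3-.5,z)
y1=S(188,362,.002);y2=S(186,310,.014)
print("tip",y1,"nut top",y2,"handle front bottom",S(162,229,0),S(209,230,0),"mouth top",S(147,338,.065),S(222,330,.065))
if y1[1]<-.12 and y2[1]<-.14: print(finish_job())
E
```

```text
tip [ 0.4301 -0.1578  0.002 ] nut top [ 0.4311 -0.1847  0.014 ] handle front bottom [ 0.4452 -0.2744  0.    ] [ 0.4191 -0.2732  0.    ] mouth top [ 0.4477 -0.1005  0.065 ] [ 0.4135 -0.106   0.065 ]
the job is handed in; nothing more can be done
None
```

I gripped the hook by its handle, reached over the nut with the tip and dragged the nut straight out of the gap. I then backed the tip off the nut, set the hook down on its handle, let go and handed the job in at about 11 s on the robot's clock.

Last checks, all from the side camera:
- **Nut:** it lies at y ≈ −0.185, about 80 mm outside the gap's mouth (y ≈ −0.105). The fingers never came near it.
- **Hook:** it stands upright on its handle. The tip is at y ≈ −0.158, about 50 mm clear of the mouth.
- **Robot:** the arm is about 0.2 m up and away from everything. Wrist force readings at the end of each move never exceeded about 5 N.

The top camera could not confirm any of this, because the arm blocked its view of the gap and the hook. No check failed or disagreed.

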